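Tuck copper flashing under the lapped shingle of a roof sample and hold it down

ROBOT

A 6-joint arm with a two-finger parallel gripper is mounted at the origin on a cart in front of the work surface, level with it; the furniture and walls round the work are solid. World frame = base frame: x ahead of the robot, y to its left, z up, the work surface at z = 0. Lengths are in m, angles in rad, forces in N, time in s.
With the tool pointing down it reaches from about 0.275 to 0.85 m from the base axis. Payload 19 kg.
Tool frame: the origin (TCP) lies on the front face of the gripper's body, between the roots of the fingers; the fingertips stand ahead of it and the grasp point (between the pads) lies 54 mm ahead of it (env.tip_extent is the z of the fingertips in the tool frame, in m); z points along the fingers, y is the direction in which the jaws open and shut (so a half turn about z gives the same grasp; the last joint's range is limited). The gripper opens to 85 mm and grips with 20 to 120 N. Pads are 22 mm wide; open, the fingers measure 114 mm over their backs; the gripper's body (76 mm by 85 mm) begins 54 mm behind the grasp point. The pads swing forward as they close: fully open they stand 13 mm farther back than shut.
Start: joints at [-0.134, 0.15, 1.437, -0, 1.554, -0.134], TCP at [0.575, -0, 0.304] pointing down, gripper open.
Joint ranges: [-2.8, 2.8], [-0.68, 2.1], [0.12, 2.68], [-1.39, 4.53], [0.16, 2.79], [-2.81, 2.81]. Speed limits (rad/s): [1.89, 1.89, 2.22, 3.01, 3.01, 3.01].

INTERFACE

Orientations are given as [roll, pitch, yaw] about the fixed x, y, z axes, in that order (R = Rz(yaw) Ry(pitch) Rx(roll)).
In Python, from workcell import env gives the robot as it stands.
- The arm moves only by the tool move_arm, never from a script. Its argument "motion" is a list of rows, each an object of numbers: "x", "y", "z": the shift along the tool's x, y, z in mm; "wx", "wy", "wz": the turn, a rotation vector about the tool's x, y, z in degrees; "grip": the finger opening in mm, from 0 to 85.4. A call has 1 to 8 rows; each row shifts and turns the pose as measured when the row begins, along the tool's axes as they then stand; what a row does not reach is not made up. A row lasts 1/8 s, in which the tool goes at most 62.5 mm and 10.7 degrees, less where a joint would pass 70% of its speed; a pose out of reach is approached as far as the arm can. A call with a gripper value outside its range is refused whole. The fingers move at their own pace and stop on an object; the grip force is fixed at half the most. Time passes only in rows, so rows that do not move let the fingers close. It gives the time, the measured TCP pose, the force and the opening at its end, in the units of the state.
- env.observe(): the state, without advancing time (a new reading comes with each control period).
- env.capture(name): name is "scene" or "side" or "wrist"; returns a dict with "image" (420x560x3 uint8, red, green, blue), "vertical_fov" (degrees; the focal length in pixels is half the picture's height over the tangent of half this angle, whatever the lens; pixels are square), "cx", "cy" (the principal point, pixels), "world_from_camera" (4x4, takes a point from camera to world coordinates); the wrist camera has in their place "tool_from_camera" (4x4, takes a point from camera to tool coordinates, whose origin is the TCP and whose axes are the flange's). Camera axes: x right, y up, looking along -z (the intrinsics and any distortion apply to the point x, -y, -z); pixel columns grow to the right and rows downward; lengths in m; the calibration is good to about 2 mm. A picture is of the moment at which its call begins: read the wrist's pose just before it. There is no depth.
- env.hand_in(): hands the job in, once; it reports no verdict.
The state is a dict: "time": time; "q": joint angles; "joint_vel": joint speeds; "joint_efforts": joint torques, N m; "position": TCP position; "ee_rot": TCP orientation; "force": force on the tool from outside, world axes, zero at the start; "ft_torque": the same for the moment, N m; "finger_gap": finger opening in m.
Only numpy, scipy, OpenCV 4.12 (cv2) and the standard library are available. Lean on these libraries where they do the work, as an engineer would, in place of code of your own. Each camera call takes 0.05 s, during which the arm holds its last target.

TASK

Pick up the copper flashing by its standing seam and tuck its thin front edge about 3 cm under the free edge of the dark shingle on the roof sample panel, straight and centred on the shingle, without lifting the shingle. Finish while still holding the flashing down: it lies flat on the plywood and you keep pressing it there firmly (about 10 N) when the program ends, not letting go. Leave the glue bottle, masking tape and red cap where they are.

Things in the scene. Friction and masses are not known exactly. Their poses are not given: they have to be found in the camera images.
- flashing: loose copper flashing, about 0.1 kg: a flat pan 3 mm thick, 120 mm wide (its y), with a standing seam (upright rib) along its rear edge, 8 mm thick (its x), 120 mm long (y), top 38 mm above the underside. Starts lying flat on the table, seam up. Origin: on the underside below the middle of the seam; x points from the seam across the pan to the thin front edge, which lies at x = +84 mm; the seam spans x = -4 to +4 mm; z up
- flashing_edge (a point): middle of the flashing's thin front edge, on its underside (84 mm ahead of the flashing's origin along its x)
- roof_panel: roof sample panel fixed to the table: plywood deck 250 x 200 mm, 12 mm thick, with a dark lapped shingle and above it a fixed upper course and batten at the far end. Origin: on the table below the middle of the shingle's free edge; x points under the shingle towards its hinge, y along the free edge, z up. The deck spans x = -130 to +120 mm and y = -100 to +100 mm; bare plywood lies at x < 0
- lap_edge (a point): on the deck's top face (12 mm above the table), straight below the middle of the shingle's free edge; axes as the panel's. The shingle starts here: 180 mm wide (y), 5 mm thick, its underside 9 mm above the deck; the space below it is open 78 mm deep, to the batten; its top is 26 mm above the table, the upper course behind (x > 70 mm) reaches 33 mm
- shingle (a joint): lift of the dark shingle about its hinge 90 mm behind its free edge, rad; 0 = lying in place, grows as the free edge is lifted (0.1 = about 9 mm); it is light and falls back by its weight
- glue_bottle: white glue bottle with red nozzle, 45 mm across, 131 mm tall, standing; bystander, origin under its centre
- masking_tape: roll of masking tape lying flat, 105 mm across, 25 mm high; bystander, origin under its centre
- red_cap: red cap, 34 mm across, 28 mm high; bystander, origin under its centre

How it is judged:
On the way, in this order (a step that is already met when the one before it is completed fails the run):
1. the flashing is lifted off the table (height (world z) of flashing_edge above 0.011 m), for 0.1 s.
2. its front edge is under the shingle (x of flashing_edge in the frame of lap_edge above 0.01 m and z of flashing_edge in the frame of lap_edge below 0.008 m), for 0.1 s.
At the end, for the whole second after the job is handed in: Front edge 18 to 45 mm under the shingle, within 20 mm of its middle, square within 0.1 rad; flashing within 4 mm of the deck, tilt under 0.05 rad, at rest; shingle down (under 0.03 rad); fingers still on the flashing (over 2 N), pressing it on the deck with over 4 N (x of flashing_edge in the frame of lap_edge between 0.018 and 0.045 m and y of flashing_edge in the frame of lap_edge between -0.02 and 0.02 m and z of each of flashing_edge, flashing in the frame of lap_edge below 0.004 m and angle between the x axis of flashing and the x axis of roof_panel, either way round below 0.1 rad and angle between flashing's own z axis and vertical below 0.05 rad and value of joint shingle below 0.03 rad and contact force between flashing and roof_panel above 4 N and contact force between the fingers and flashing above 2 N and linear speed of flashing below 0.02 m/s); the arm keeps its last pose, push and grip.
It fails at once if the shingle is lifted by more than 0.08 rad (7 mm at its edge) (value of joint shingle above 0.08 rad).
It fails at once if the glue bottle, masking tape or red cap is moved by more than 25 mm (distance of any of glue_bottle, masking_tape, red_cap from where it was at the start of the episode above 0.025 m).
It also fails if it takes over 38 s, if anything falls off the work surface, if the arm or the gripper's body presses on something with over 40 N, if the wrist force passes 120 N, or if a joint passes its speed limit or range.

## Working session

There is one attempt and no reset: what is moved stays moved. The work goes in short steps, Python scripts to look and compute and a tool call to move; the robot and the scene stay as the last step left them, time stands still between calls to the robot, and variables do not carry over. Pictures are saved under pics/ and viewed, and the job is handed in when it is done.

Besides the shell and the picture viewer there is one more tool, called after "Emit:" as name([rows], argument=value, ...), one row to a line, values as JSON. move_arm: Moves the arm, as the interface text tells. Its arguments: {"type":"object","properties":{"motion":{"type":"array"}},"required":["motion"]}

```bash
mkdir -p pics; ls; python3 - <<'E'
from workcell import env
import cv2, pickle
print(env.observe(), env.tip_extent)
d={}
for n in ["scene","side","wrist"]:
    s=env.observe()
    c=env.capture(n); d[n]=(c,s)
    print(n,{k:v for k,v in c.items() if k!="image"})
    cv2.imwrite(f"pics/{n}0.png",c["image"][:,:,::-1])
pickle.dump(d,open("d0.pkl","wb"))
E
```

```text
pics
{'time': 0.0, 'q': array([-1.33998521e-01,  1.50969843e-01,  1.43805728e+00,  2.00182040e-06,
        1.55378766e+00, -1.34004712e-01]), 'joint_vel': array([-0.00055734, -0.00052216,  0.00090094,  0.00241379,  0.00038245,
       -0.00080183]), 'joint_efforts': array([ 9.08163997e-05, -7.13061190e+01, -5.70858908e+01, -1.86872212e-04,
        9.14935896e-03,  2.21375326e-04]), 'position': array([5.74832356e-01, 4.15535857e-06, 3.03271542e-01]), 'ee_rot': array([-3.14038175e+00, -1.65264784e-04,  1.57080238e+00]), 'force': array([-0.3231804 ,  0.10265856, -0.78769899]), 'ft_torque': array([0.064981  , 0.00267296, 0.00599493]), 'finger_gap': 0.08527948874881759} 0.0726
scene {'vertical_fov': 50.174054717636274, 'cx': 281.90539698651776, 'cy': 206.3764207095502, 'world_from_camera': array([[-0.21487033, -0.85501875,  0.47198906,  1.03119634],
       [ 0.97654991, -0.18143672,  0.1158921 ,  0.11064125],
       [-0.01345377,  0.48582265,  0.87395386,  0.93018304],
       [ 0.        ,  0.        ,  0.        ,  1.        ]])}
side {'vertical_fov': 57.953256934566966, 'cx': 278.62680352877743, 'cy': 209.7061412357552, 'world_from_camera': array([[ 0.91081096,  0.17163698, -0.37545193,  0.2251025 ],
       [-0.41281781,  0.38353021, -0.82612713, -0.71038396],
       [ 0.00220319,  0.90743888,  0.42017832,  0.40836521],
       [ 0.        ,  0.        ,  0.        ,  1.        ]])}
wrist {'vertical_fov': 68.70807764377761, 'cx': 280.2203550510909, 'cy': 212.80128774216746, 'tool_from_camera': array([[ 3.38576837e-04,  9.48091472e-01,  3.17997557e-01,
         8.27887854e-02],
       [ 9.99999757e-01, -5.14643517e-04,  4.69665161e-04,
        -9.34821014e-04],
       [ 6.08940915e-04,  3.17997321e-01, -9.48091416e-01,
        -7.07556805e-02],
       [ 0.00000000e+00,  0.00000000e+00,  0.00000000e+00,
         1.00000000e+00]])}
```

View pics/scene0.png

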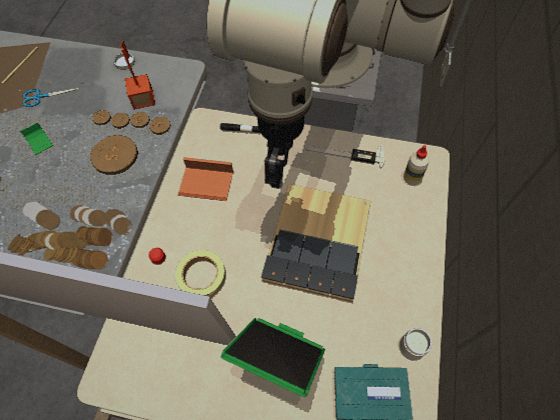

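View pics/side0.png

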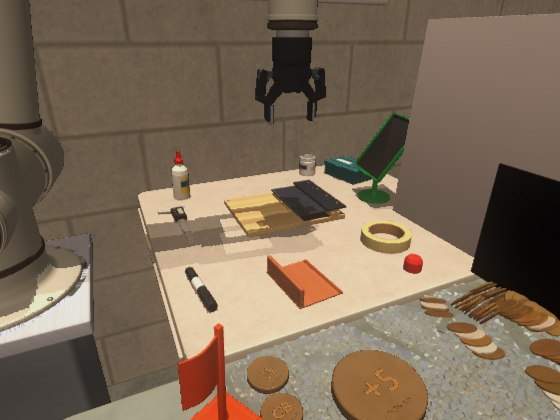

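View pics/wrist0.png

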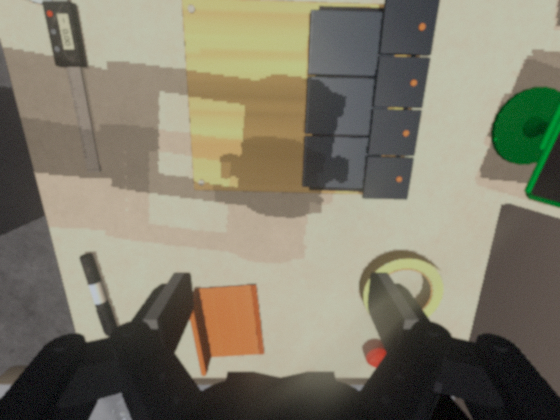

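The flashing (orange) lies at scene (205,178), seam towards the robot. The panel is at scene (320,240), with the shingle on its far half; cap (157,255), tape (200,272) and bottle (418,163) stand clear. I'll zoom in to get corners.

```bash
cat > h.py <<'E'
import numpy as np, cv2, pickle
from scipy.spatial.transform import Rotation as R
def K(c):
    f=210/np.tan(np.radians(c["vertical_fov"])/2); return f,c["cx"],c["cy"]
def pose(c,s=None):
    if "world_from_camera" in c: return c["world_from_camera"]
    T=np.eye(4); T[:3,:3]=R.from_euler("xyz",s["ee_rot"]).as_matrix(); T[:3,3]=s["position"]
    return T@c["tool_from_camera"]
def ray(c,s,uv):
    f,cx,cy=K(c); T=pose(c,s)
    d=T[:3,:3]@np.array([(uv[0]-cx)/f,-(uv[1]-cy)/f,-1]); return T[:3,3],d
def onz(c,s,uv,z):
    o,d=ray(c,s,uv); return o+d*(z-o[2])/d[2]
def proj(c,s,p):
    f,cx,cy=K(c); T=pose(c,s); q=T[:3,:3].T@(np.asarray(p)-T[:3,3])
    return np.array([cx+f*q[0]/-q[2], cy-f*q[1]/-q[2]])
E
python3 - <<'E'
import pickle,cv2
d=pickle.load(open("d0.pkl","rb"))
def crop(n,x,y,w,h,k,name):
    im=d[n][0]["image"][y:y+h,x:x+w,::-1]
    cv2.imwrite(f"pics/{name}.png",cv2.resize(im,None,fx=k,fy=k,interpolation=cv2.INTER_CUBIC))
crop("wrist",170,0,260,210,3,"c_wp")
crop("wrist",170,260,120,130,4,"c_wf")
crop("scene",160,145,220,160,3.6,"c_s")
crop("side",210,170,150,140,4,"c_d")
E
```

```text
(no output)
```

View pics/c_wp.png

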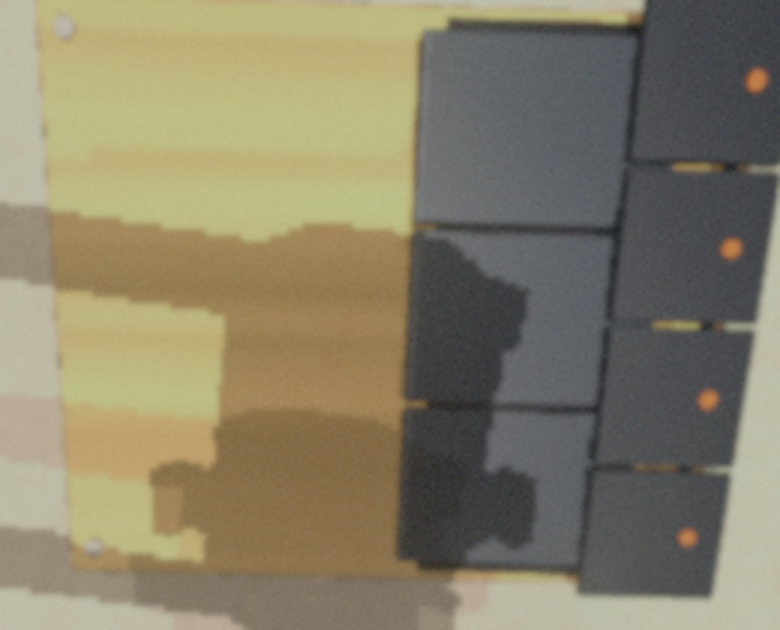

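View pics/c_wf.png

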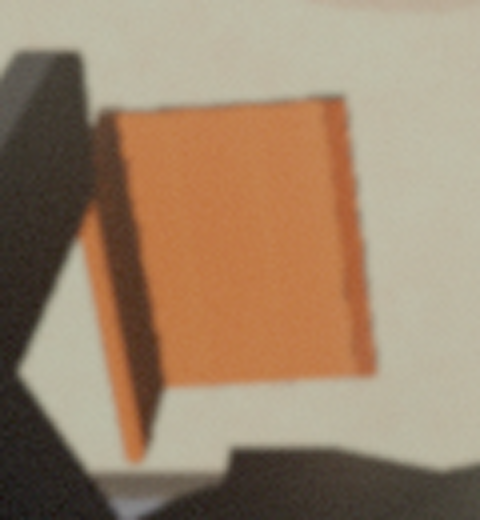

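View pics/c_s.png

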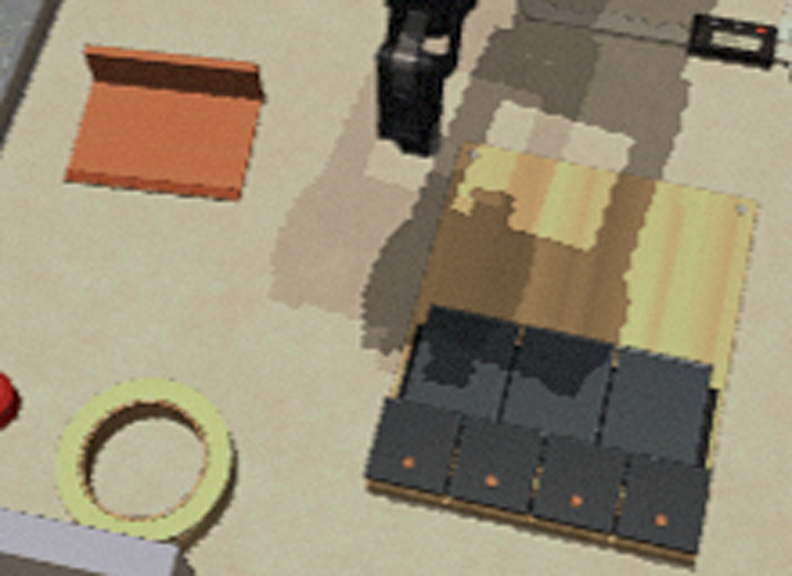

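View pics/c_d.png

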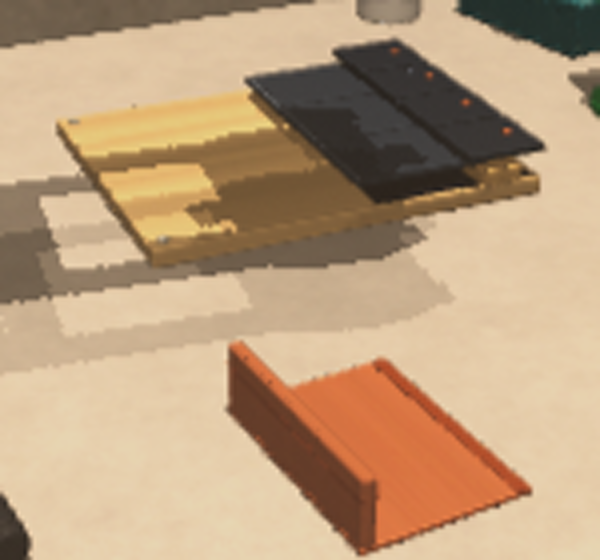

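```bash
python3 - <<'E'
from h import *
d=pickle.load(open("d0.pkl","rb"))
W=lambda u,v,k,x,y:(x+u/k-.5+.5/k*1,y+v/k-.5+.5/k)
def p(n,uv,z,t):
    c,s=d[n]; print(n,t,np.round(onz(c,s,uv,z)*1000,1))
wp=lambda u,v:W(u,v,3,170,0); wf=lambda u,v:W(u,v,4,170,260); sc=lambda u,v:W(u,v,3.6,160,145); sd=lambda u,v:W(u,v,4,210,170)
p("wrist",wp(425,32),26,"shingle L"); p("wrist",wp(400,558),26,"shingle R")
p("scene",sc(713,365),26,"shingle L"); p("scene",sc(432,308),26,"shingle R")
p("side",sd(247,80),26,"shingle L"); p("side",sd(378,195),26,"shingle R")
p("wrist",wp(38,0),12,"deck L(cut)");p("wrist",wp(72,570),12,"deck R")
p("scene",sc(757,203),12,"deck L");p("scene",sc(463,145),12,"deck R")
p("side",sd(57,124),12,"deck L");p("side",sd(152,255),12,"deck R")
print()
p("wrist",wf(345,97),3,"front L");p("wrist",wf(376,375),3,"front R")
p("scene",sc(240,199),0,"front L");p("scene",sc(66,182),0,"front R")
p("side",sd(384,360),3,"front L");p("side",sd(530,490),3,"front R")
p("scene",sc(260,65),38,"ribtop L front");p("scene",sc(86,46),38,"ribtop R rear")
p("side",sd(237,342),38,"ribtop L rear");p("side",sd(375,484),38,"ribtop R front")
p("side",sd(228,410),0,"rib base L rear");p("side",sd(360,552),0,"rib base R rear")
p("wrist",wf(134,462),38,"ribtop R mid")
p("wrist",wf(120,112),3,"ribbase L front"); p("wrist",wf(165,386),3,"ribbase R front")
E
```

```text
wrist shingle L [-1623.3 -6712.3 26000. ]
wrist shingle R [-1332.7  6227.4 26000. ]
scene shingle L [12833.2 -1666.1 26000. ]
scene shingle R [12887.9  3209.  26000. ]
side shingle L [-25019.7 -59457.4  26000. ]
side shingle R [-24901.8 -46555.2  26000. ]
wrist deck L(cut) [ 3765.2 -3298.7 12000. ]
wrist deck R [ 3962.9  3033.3 12000. ]
scene deck L [ 7696.8  -824.3 12000. ]
scene deck R [ 7743.2  1551.6 12000. ]
side deck L [ -6985.6 -26724.5  12000. ]
side deck R [ -6829.  -21024.8  12000. ]

wrist front L [ 815.6 1696.  3000. ]
wrist front R [ 754.1 2542.2 3000. ]
scene front L [ 539.2 -146.9    0. ]
scene front R [ 550.8 -264.9    0. ]
side front L [-1781.5 -4295.4  3000. ]
side front R [-1835.7 -3539.8  3000. ]
scene ribtop L front [24899.1 11005.5 38000. ]
scene ribtop R rear [24514.9 15966.3 38000. ]
side ribtop L rear [-23333.5 -56915.   38000. ]
side ribtop R front [-24171.7 -44653.   38000. ]
side rib base L rear [ 453.4 -154.     0. ]
side rib base R rear [ 463.2 -270.9    0. ]
wrist ribtop R mid [12729.2 39597.3 38000. ]
wrist ribbase L front [1369.2 1738.9 3000. ]
wrist ribbase R front [1318.7 2579.9 3000. ]
```

Units slip (z in mm); I'll rerun it.

```bash
python3 - <<'E'
from h import *
d=pickle.load(open("d0.pkl","rb"))
W=lambda u,v,k,x,y:(x+u/k-.5+.5/k*1,y+v/k-.5+.5/k)
def p(n,uv,z,t):
    c,s=d[n]; print(n,t,np.round(onz(c,s,uv,z/1000)*1000,1))
wp=lambda u,v:W(u,v,3,170,0); wf=lambda u,v:W(u,v,4,170,260); sc=lambda u,v:W(u,v,3.6,160,145); sd=lambda u,v:W(u,v,4,210,170)
p("wrist",wp(425,32),26,"shingle L"); p("wrist",wp(400,558),26,"shingle R")
p("scene",sc(713,365),26,"shingle L"); p("scene",sc(432,308),26,"shingle R")
p("side",sd(247,80),26,"shingle L"); p("side",sd(378,195),26,"shingle R")
p("wrist",wp(38,0),12,"deck L(cut)");p("wrist",wp(72,570),12,"deck R")
p("scene",sc(757,203),12,"deck L");p("scene",sc(463,145),12,"deck R")
p("side",sd(57,124),12,"deck L");p("side",sd(152,255),12,"deck R")
print()
p("wrist",wf(345,97),3,"front L");p("wrist",wf(376,375),3,"front R")
p("scene",sc(240,199),0,"front L");p("scene",sc(66,182),0,"front R")
p("side",sd(384,360),3,"front L");p("side",sd(530,490),3,"front R")
p("scene",sc(260,65),38,"ribtop L front");p("scene",sc(86,46),38,"ribtop R rear")
p("side",sd(237,342),38,"ribtop L rear");p("side",sd(375,484),38,"ribtop R front")
p("side",sd(228,410),0,"rib base L rear");p("side",sd(360,552),0,"rib base R rear")
p("wrist",wf(134,462),38,"ribtop R mid")
p("wrist",wf(120,112),3,"ribbase L front"); p("wrist",wf(165,386),3,"ribbase R front")
E
```

```text
wrist shingle L [603.9 175.1  26. ]
wrist shingle R [599.9  -0.7  26. ]
scene shingle L [605.5 174.7  26. ]
scene shingle R [603.6  -1.1  26. ]
side shingle L [602.3 167.4  26. ]
side shingle R [600.5 -25.4  26. ]
wrist deck L(cut) [474.6 188.1  12. ]
wrist deck R [468.4  -9.1  12. ]
scene deck L [478.3 188.2  12. ]
scene deck R [474.5  -8.9  12. ]
side deck L [471.7 179.1  12. ]
side deck R [466.3 -15.8  12. ]

wrist front L [ 539.9 -145.2    3. ]
wrist front R [ 548.5 -264.8    3. ]
scene front L [ 539.2 -146.9    0. ]
scene front R [ 550.8 -264.9    0. ]
side front L [ 539.  -149.6    3. ]
side front R [ 547.4 -267.8    3. ]
scene ribtop L front [ 456.8 -151.6   38. ]
scene ribtop R rear [ 466. -271.   38.]
side ribtop L rear [ 457.2 -156.6   38. ]
side ribtop R front [ 465.5 -277.4   38. ]
side rib base L rear [ 453.4 -154.     0. ]
side rib base R rear [ 463.2 -270.9    0. ]
wrist ribtop R mid [ 465.4 -270.2   38. ]
wrist ribbase L front [ 461.6 -151.3    3. ]
wrist ribbase R front [ 468.7 -270.2    3. ]
```

Flashing: origin about (461,-212.5) mm, yaw about +0.078. Lap edge: about (603,87) mm, yaw about -0.02. I'll move over the seam next.

Emit:
move_arm([
  {"x":-36,"y":-19,"z":20},
  {"x":-36,"y":-19,"z":20},
  {"x":-36,"y":-19,"z":20},
  {"x":-36,"y":-19,"z":20},
  {"x":-36,"y":-19,"z":20},
  {"x":-32,"y":-19,"z":20},
  {"wz":-4.5},
  {},
])

```text
validation failed for argument at $.mo...
```

```bash
python3 - <<'E'
from workcell import env
from h import *
d={}
s=env.observe(); print(s["position"],s["ee_rot"],s["force"],s["time"])
for n in ["wrist","side"]:
    s=env.observe(); c=env.capture(n); d[n]=(c,s); cv2.imwrite(f"pics/{n}1.png",c["image"][:,:,::-1])
pickle.dump(d,open("d1.pkl","wb"))
E
```

```text
[5.74880152e-01 2.89666009e-06 3.03429157e-01] [-3.14065599e+00 -1.02130758e-04  1.57081229e+00] [0.40887489 0.24862428 0.26626232] 0.15
```

View pics/wrist1.png

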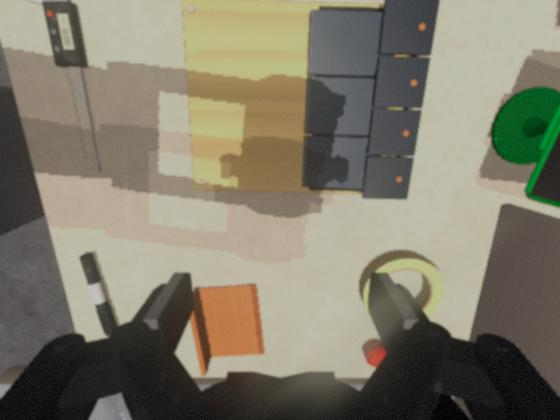

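View pics/side1.png

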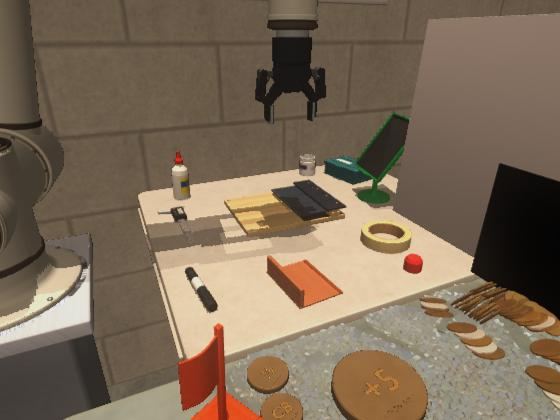

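The move was refused, so nothing moved and the pictures are unchanged. Empty rows are probably not allowed. I'll give full rows.

Emit:
move_arm([
  {"x":-36,"y":-19,"z":20,"wx":0,"wy":0,"wz":0,"grip":85},
  {"x":-36,"y":-19,"z":20,"wx":0,"wy":0,"wz":0,"grip":85},
  {"x":-36,"y":-19,"z":20,"wx":0,"wy":0,"wz":0,"grip":85},
  {"x":-36,"y":-19,"z":20,"wx":0,"wy":0,"wz":0,"grip":85},
  {"x":-36,"y":-19,"z":20,"wx":0,"wy":0,"wz":0,"grip":85},
  {"x":-32,"y":-19,"z":20,"wx":0,"wy":0,"wz":0,"grip":85},
  {"x":0,"y":0,"z":0,"wx":0,"wy":0,"wz":-4.5,"grip":85},
  {"x":0,"y":0,"z":0,"wx":0,"wy":0,"wz":0,"grip":85},
])

```text
time: 1.25
position: [0.457, -0.218, 0.1793]
ee_rot: [-3.142, -0.001, 1.651]
force: [-0.7, 0.1, 0.5]
finger_gap: 0.0852
```

```bash
python3 - <<'E'
from workcell import env
from h import *
d={}
s=env.observe(); print(s["position"],s["ee_rot"],s["force"],s["time"])
for n in ["wrist","side"]:
    s=env.observe(); c=env.capture(n); d[n]=(c,s); cv2.imwrite(f"pics/{n}1.png",c["image"][:,:,::-1])
pickle.dump(d,open("d1.pkl","wb"))
E
```

```text
[ 0.4570271  -0.21798784  0.1793176 ] [-3.14153079e+00 -7.42738589e-04  1.65127900e+00] [-0.71746994  0.10557035  0.47163489] 1.25
```

View pics/wrist1.png

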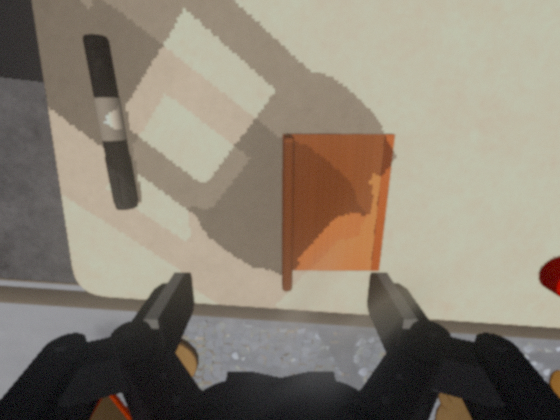

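View pics/side1.png

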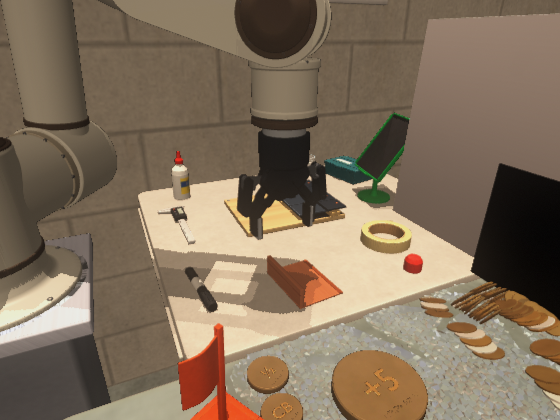

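```bash
python3 - <<'E'
from h import *
d=pickle.load(open("d1.pkl","rb")); c,s=d["wrist"]
im=c["image"][120:300,270:405,::-1]
cv2.imwrite("pics/c1.png",cv2.resize(im,None,fx=3.3,fy=3.3,interpolation=cv2.INTER_CUBIC))
p=lambda uv,z,t:print(t,np.round(onz(c,s,uv,z/1000)*1000,1))
p((283,135),38,"ribtop L rear");p((282,290),38,"ribtop R rear");p((292.5,290),38,"ribtop R front");p((293,136),38,"ribtop L front?")
p((394,134),3,"front L");p((381,271),3,"front R")
g=proj(c,s,s["position"]+np.array([0,0,-.141]));print("TCP axis at z=38:",g)
E
```

```text
ribtop L rear [ 452.5 -151.2   38. ]
ribtop R rear [ 461.7 -270.6   38. ]
ribtop R front [ 470.1 -270.    38. ]
ribtop L front? [ 459.3 -151.3   38. ]
front L [ 539.4 -146.1    3. ]
front R [ 551.5 -265.9    3. ]
TCP axis at z=38: [281.52885452 228.12979054]
```

View pics/c1.png

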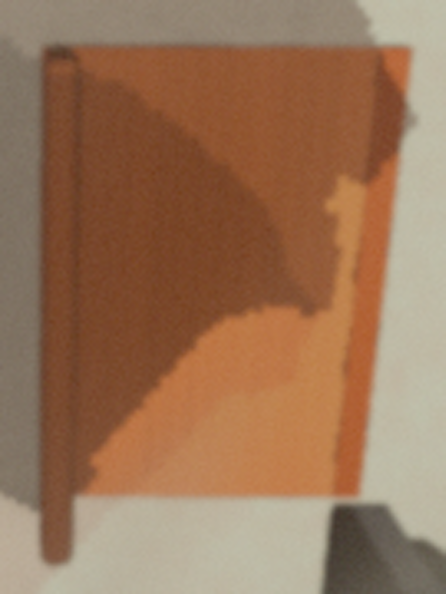

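Wrist view: seam straight at column 288 (rows 135–290), parallel to the tool. Its centre is (461,-211) at yaw 0.082. I'll descend and grip.

Emit:
move_arm([
  {"x":7,"y":4,"z":20,"wx":0,"wy":0,"wz":0,"grip":85},
  {"x":0,"y":0,"z":25,"wx":0,"wy":0,"wz":0,"grip":70},
  {"x":0,"y":0,"z":25,"wx":0,"wy":0,"wz":0,"grip":50},
  {"x":0,"y":0,"z":15,"wx":0,"wy":0,"wz":0,"grip":40},
  {"x":0,"y":0,"z":0,"wx":0,"wy":0,"wz":0,"grip":40},
])

```text
time: 1.98
position: [0.4629, -0.2086, 0.0939]
ee_rot: [3.139, 0.002, 1.648]
force: [0.3, 0.8, -0.4]
finger_gap: 0.0399
```

```bash
python3 - <<'E'
from workcell import env
from h import *
s=env.observe(); print(s["position"],s["ee_rot"],s["force"],s["time"],s["finger_gap"])
for n in ["wrist","side"]:
    c=env.capture(n); cv2.imwrite(f"pics/{n}2.png",c["image"][:,:,::-1])
E
```

```text
[ 0.46286475 -0.20855215  0.0938977 ] [3.13862103e+00 1.52317409e-03 1.64774077e+00] [ 0.26861802  0.77155899 -0.43895754] 1.975 0.03986404166029214
```

View pics/side2.png

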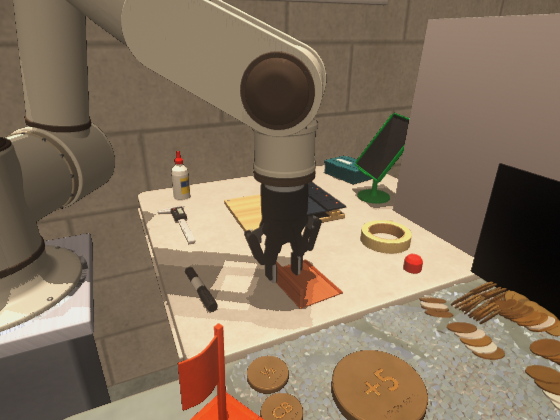

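View pics/wrist2.png

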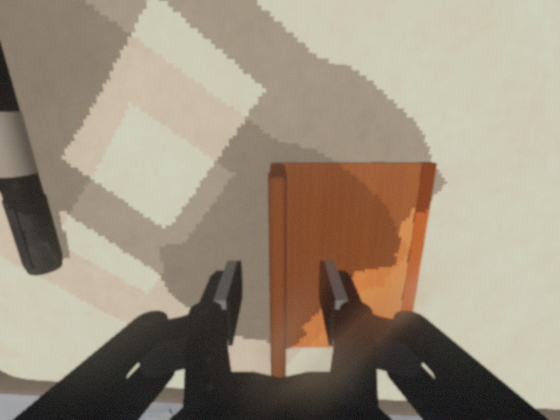

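The fingers (columns 235 and 325) straddle the seam (279) evenly. I'll lower 10 mm, then close.

Emit:
move_arm([
  {"x":-2,"y":-1,"z":10,"wx":0,"wy":0,"wz":0,"grip":40},
  {"x":0,"y":0,"z":0,"wx":0,"wy":0,"wz":0,"grip":20},
  {"x":0,"y":0,"z":0,"wx":0,"wy":0,"wz":0,"grip":0},
  {"x":0,"y":0,"z":0,"wx":0,"wy":0,"wz":0,"grip":0},
  {"x":0,"y":0,"z":0,"wx":0,"wy":0,"wz":0,"grip":0},
])

```text
time: 2.7
position: [0.4632, -0.2118, 0.0865]
ee_rot: [3.135, 0.005, 1.647]
force: [-0.3, 0.3, -1.1]
finger_gap: 0.0067
```

```bash
python3 - <<'E'
from workcell import env
s=env.observe(); print(s["position"],s["ee_rot"],s["force"],s["time"],s["finger_gap"])
E
```

```text
[ 0.46315222 -0.21179914  0.08651441] [3.13469579 0.00464728 1.64737887] [-0.29887584  0.27580913 -1.05598742] 2.7 0.006718029062625992
```

Emit:
move_arm([
  {"x":0,"y":0,"z":-20,"wx":0,"wy":0,"wz":0,"grip":0},
  {"x":0,"y":0,"z":-25,"wx":0,"wy":0,"wz":0,"grip":0},
  {"x":0,"y":0,"z":-20,"wx":0,"wy":0,"wz":0,"grip":0},
  {"x":0,"y":0,"z":0,"wx":0,"wy":0,"wz":0,"grip":0},
])

```text
time: 3.2
position: [0.4624, -0.2113, 0.1528]
ee_rot: [3.136, 0.004, 1.647]
force: [0.4, 0.4, -2.4]
finger_gap: 0.0067
```

```bash
python3 - <<'E'
from workcell import env
from h import *
s=env.observe(); print(s["position"],s["ee_rot"],s["force"],s["time"],s["finger_gap"])
d={}
for n in ["side","wrist"]:
    s=env.observe();c=env.capture(n); d[n]=(c,s);cv2.imwrite(f"pics/{n}3.png",c["image"][:,:,::-1])
pickle.dump(d,open("d3.pkl","wb"))
E
```

```text
[ 0.46239002 -0.21134453  0.15282338] [3.13556131 0.00396754 1.64732205] [ 0.38132387  0.3685594  -2.35855209] 3.2 0.006740410453443461
```

View pics/side3.png

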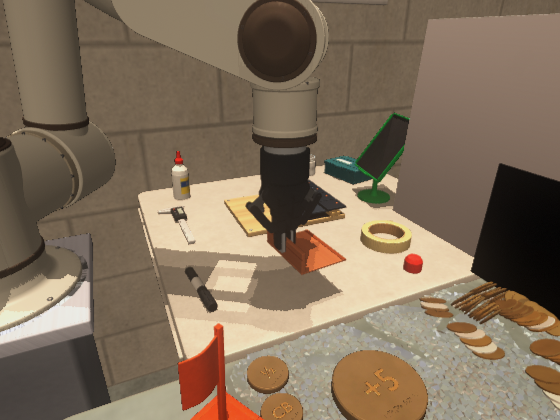

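View pics/wrist3.png

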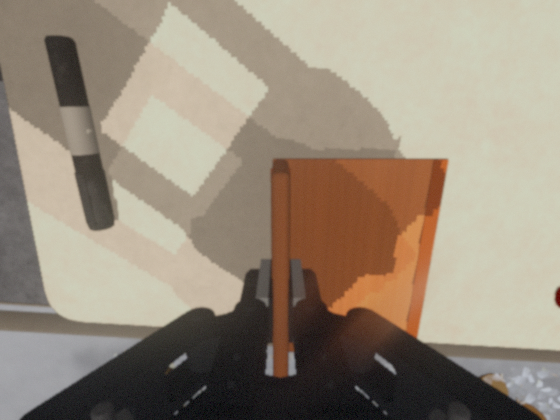

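The flashing is held and lifted (seam at column 281, pan level with the fingers). Next, carry it to just before the lap.

Emit:
move_arm([
  {"x":36,"y":5,"z":0,"wx":0,"wy":0,"wz":0,"grip":0},
  {"x":36,"y":5,"z":0,"wx":0,"wy":0,"wz":0,"grip":0},
  {"x":36,"y":5,"z":0,"wx":0,"wy":0,"wz":0,"grip":0},
  {"x":36,"y":5,"z":0,"wx":0,"wy":0,"wz":0,"grip":0},
  {"x":36,"y":5,"z":0,"wx":0,"wy":0,"wz":0,"grip":0},
  {"x":36,"y":5,"z":0,"wx":0,"wy":0,"wz":0,"grip":0},
  {"x":36,"y":5,"z":0,"wx":0,"wy":0,"wz":5.5,"grip":0},
  {"x":36,"y":0,"z":0,"wx":0,"wy":0,"wz":0,"grip":0},
])

```text
time: 4.3
position: [0.4757, 0.0864, 0.1415]
ee_rot: [-3.134, -0.001, 1.544]
force: [-0.0, -0.4, -0.7]
finger_gap: 0.0068
```

Emit:
move_arm([
  {"x":0,"y":0,"z":0,"wx":0,"wy":0,"wz":0,"grip":0},
])

```text
time: 4.42
position: [0.4751, 0.0882, 0.1403]
ee_rot: [-3.132, -0.001, 1.546]
force: [-0.6, -0.2, -1.6]
finger_gap: 0.0064
```

```bash
python3 - <<'E'
from workcell import env
from h import *
s=env.observe(); print(s["position"],s["ee_rot"],s["force"],s["time"],s["finger_gap"])
d={}
for n in ["side","wrist","scene"]:
    s=env.observe();c=env.capture(n); d[n]=(c,s);cv2.imwrite(f"pics/{n}4.png",c["image"][:,:,::-1])
pickle.dump(d,open("d4.pkl","wb"))
E
```

```text
[0.47512842 0.08820457 0.14033542] [-3.13247547e+00 -7.84145474e-04  1.54603045e+00] [-0.63029329 -0.19527326 -1.57371002] 4.425 0.006351706942459759
```

View pics/side4.png

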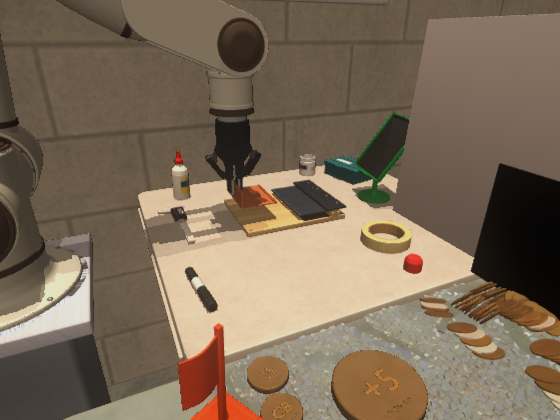

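View pics/wrist4.png

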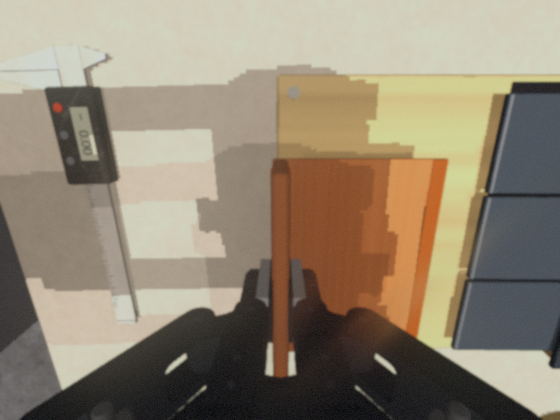

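View pics/scene4.png

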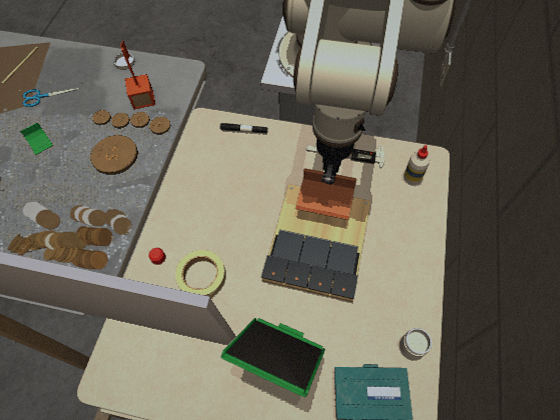

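```bash
python3 - <<'E'
from h import *
d=pickle.load(open("d4.pkl","rb")); c,s=d["wrist"]
im=c["image"][60:370,260:560,::-1]
cv2.imwrite("pics/c4.png",cv2.resize(im,None,fx=1.9,fy=1.9,interpolation=cv2.INTER_CUBIC)) 
im=c["image"][75:135,420:560,::-1]; cv2.imwrite("pics/c4b.png",cv2.resize(im,None,fx=5,fy=5,interpolation=cv2.INTER_CUBIC))
im=c["image"][270:370,400:560,::-1]; cv2.imwrite("pics/c4c.png",cv2.resize(im,None,fx=5,fy=5,interpolation=cv2.INTER_CUBIC))
E
```

```text
(no output)
```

View pics/c4b.png

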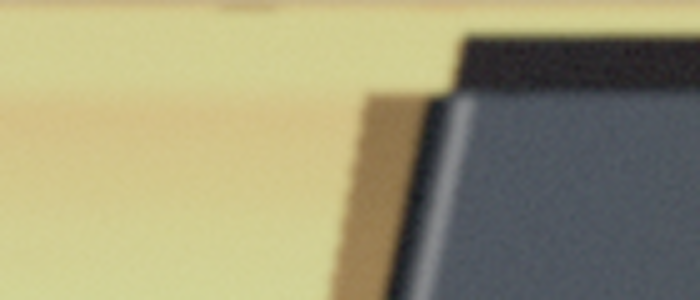

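View pics/c4c.png

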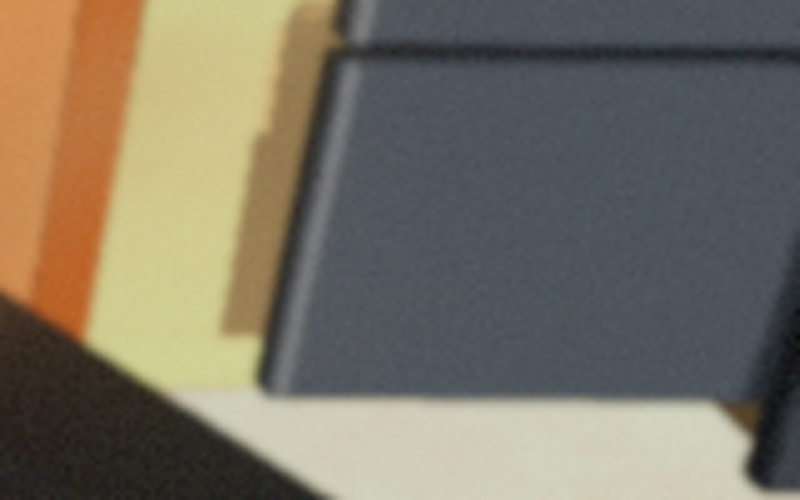

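```bash
python3 - <<'E'
from h import *
d=pickle.load(open("d4.pkl","rb")); c,s=d["wrist"]
p=lambda uv,z,t:print(t,np.round(onz(c,s,uv,z/1000)*1000,1))
p((505.5,94),21,"bot L");p((452,347),21,"bot R")
p((510,93.5),26,"top L");p((456.5,348.5),26,"top R")
p((278,75),12,"deck near L");p((559,73.5),12,"deck L far")
p((447,158),55.,"pan L");p((416,338),55.,"pan R lower pt (on edge line)")
p((427,269),55.,"pan edge pt")
c,s=d["scene"]; p((417,179),0,"bottle")
E
```

```text
bot L [604.5 175.4  21. ]
bot R [601.1  -3.9  21. ]
top L [603.6 175.5  26. ]
top R [601.4  -0.7  26. ]
deck near L [474.1 189.7  12. ]
deck L far [639.4 186.2  12. ]
pan L [558.6 145.   55. ]
pan R lower pt (on edge line) [555.8  34.5  55. ]
pan edge pt [556.5  82.3  55. ]
bottle [385.5 293.9   0. ]
```

Pan front edge at x≈557, yaw -0.025, centre y≈85.5. Lap edge (603,87), yaw -0.018. Alignment is good, so I'll correct the small pitch drift and descend in front of the lap.

Emit:
move_arm([
  {"x":0,"y":8,"z":8,"wx":-0.9,"wy":-0.3,"wz":0,"grip":0},
  {"x":0,"y":8,"z":8,"wx":0,"wy":0,"wz":0,"grip":0},
  {"x":0,"y":4,"z":8,"wx":0,"wy":0,"wz":0,"grip":0},
  {"x":0,"y":0,"z":6,"wx":0,"wy":0,"wz":0,"grip":0},
  {"x":0,"y":0,"z":0,"wx":0,"wy":0,"wz":0,"grip":0},
])

```text
time: 5.2
position: [0.497, 0.083, 0.1076]
ee_rot: [3.135, 0.006, 1.541]
force: [0.0, 0.5, -0.7]
finger_gap: 0.0067
```

```bash
python3 - <<'E'
from workcell import env
from h import *
s=env.observe(); print(s["position"],s["ee_rot"],s["force"],s["time"],s["finger_gap"])
d={}
for n in ["side","wrist"]:
    s=env.observe();c=env.capture(n); d[n]=(c,s);cv2.imwrite(f"pics/{n}5.png",c["image"][:,:,::-1])
pickle.dump(d,open("d5.pkl","wb"))
im=d["side"][0]["image"][170:245,210:360,::-1]; cv2.imwrite("pics/c5.png",cv2.resize(im,None,fx=5,fy=5,interpolation=cv2.INTER_CUBIC))
E
```

```text
[0.49703693 0.0830419  0.10756421] [3.13468359 0.00563437 1.54059949] [ 0.00927944  0.49245393 -0.70305611] 5.2 0.006680087148158272
```

View pics/c5.png

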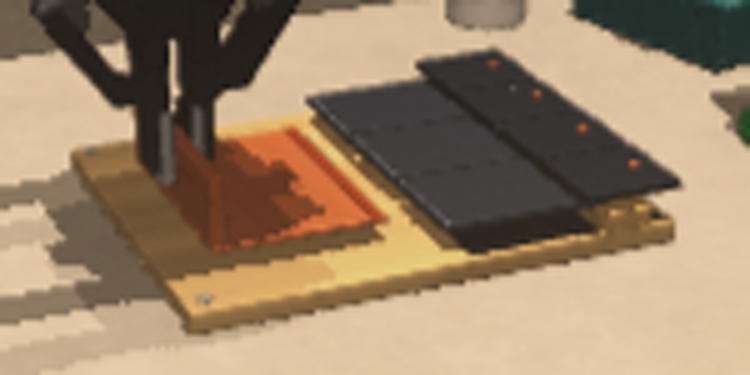

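View pics/wrist5.png

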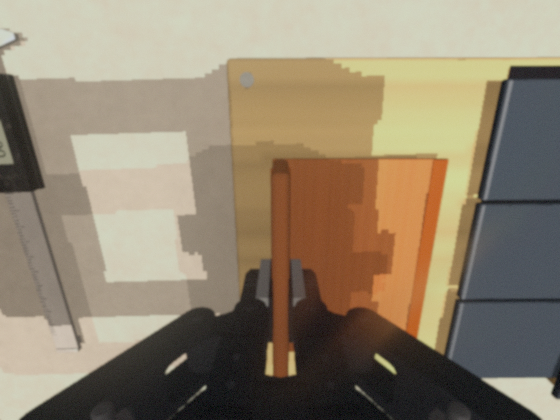

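Emit:
move_arm([
  {"x":5,"y":4,"z":3,"wx":0,"wy":0,"wz":-0.5,"grip":0},
  {"x":0,"y":4,"z":2,"wx":0,"wy":0,"wz":0,"grip":0},
  {"x":0,"y":0,"z":0,"wx":0,"wy":0,"wz":0,"grip":0},
])

```text
time: 5.68
position: [0.5062, 0.0885, 0.1036]
ee_rot: [3.132, 0.006, 1.55]
force: [0.1, -0.7, -1.6]
finger_gap: 0.0066
```

```bash
python3 - <<'E'
from workcell import env
from h import *
s=env.observe(); print(s["position"],s["ee_rot"],s["force"],s["time"],s["finger_gap"])
d={}
for n in ["side","wrist"]:
    s=env.observe();c=env.capture(n); d[n]=(c,s);cv2.imwrite(f"pics/{n}6.png",c["image"][:,:,::-1])
pickle.dump(d,open("d6.pkl","wb"))
im=d["side"][0]["image"][170:245,210:360,::-1]; cv2.imwrite("pics/c6.png",cv2.resize(im,None,fx=5,fy=5,interpolation=cv2.INTER_CUBIC))
E
```

```text
[0.50622142 0.08846919 0.10358065] [3.13248751 0.00554789 1.55044438] [ 0.13217572 -0.6598042  -1.56277346] 5.675 0.006631681194416667
```

View pics/c6.png

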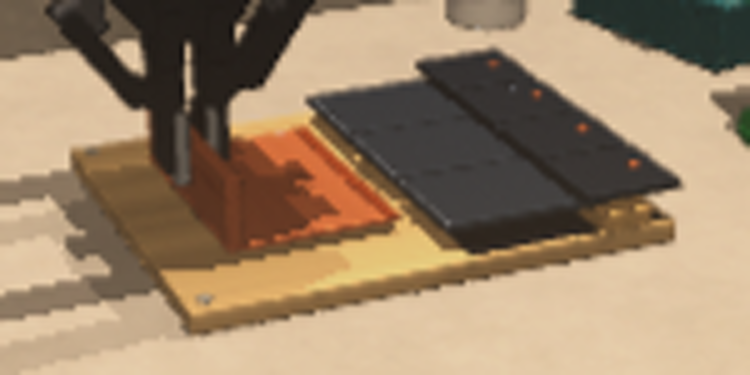

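View pics/wrist6.png

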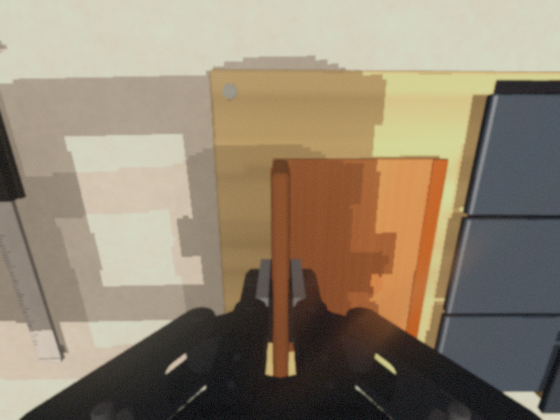

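Emit:
move_arm([
  {"x":0,"y":0,"z":2,"wx":0,"wy":0,"wz":0,"grip":0},
  {"x":0,"y":0,"z":1,"wx":0,"wy":0,"wz":0,"grip":0},
  {"x":0,"y":0,"z":0,"wx":0,"wy":0,"wz":0,"grip":0},
])

```text
time: 6.15
position: [0.5059, 0.0883, 0.1005]
ee_rot: [3.133, 0.006, 1.55]
force: [-0.0, -0.5, -1.2]
finger_gap: 0.0069
```

```bash
python3 - <<'E'
from workcell import env
from h import *
s=env.observe(); print(s["position"],s["ee_rot"],s["force"],s["time"],s["finger_gap"])
d={}
for n in ["side"]:
    s=env.observe();c=env.capture(n); d[n]=(c,s)
im=d["side"][0]["image"][170:245,210:360,::-1]; cv2.imwrite("pics/c7.png",cv2.resize(im,None,fx=5,fy=5,interpolation=cv2.INTER_CUBIC))
E
```

```text
[0.50585144 0.08832255 0.1005278 ] [3.13256501 0.00557335 1.55026545] [-0.00570976 -0.4804259  -1.15893608] 6.15 0.006863604888059349
```

View pics/c7.png

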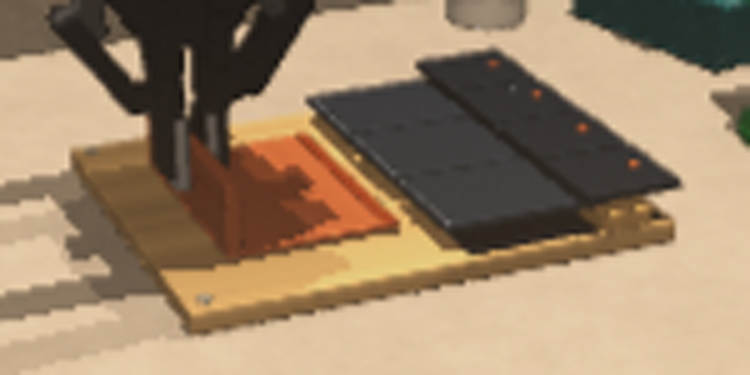

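The pan is about 2 mm above the deck with no contact, its front about 15 mm before the lap. I'll slide forward in small steps.

Emit:
move_arm([
  {"x":0,"y":8,"z":0,"wx":0,"wy":0,"wz":0,"grip":0},
  {"x":0,"y":8,"z":0,"wx":0,"wy":0,"wz":0,"grip":0},
  {"x":0,"y":6,"z":0,"wx":0,"wy":0,"wz":0,"grip":0},
  {"x":0,"y":0,"z":0,"wx":0,"wy":0,"wz":0,"grip":0},
])

```text
time: 6.7
position: [0.5299, 0.0878, 0.1009]
ee_rot: [3.132, 0.006, 1.55]
force: [0.1, -0.2, -1.6]
finger_gap: 0.0067
```

```bash
python3 - <<'E'
from workcell import env
from h import *
s=env.observe(); print(s["position"],s["ee_rot"],s["force"],s["time"],s["finger_gap"])
d={}
for n in ["side"]:
    s=env.observe();c=env.capture(n); d[n]=(c,s)
im=d["side"][0]["image"][170:245,210:360,::-1]; cv2.imwrite("pics/c8.png",cv2.resize(im,None,fx=5,fy=5,interpolation=cv2.INTER_CUBIC))
E
```

```text
[0.52994462 0.08775682 0.10091687] [3.13196267 0.00556106 1.55007313] [ 0.13616407 -0.16460278 -1.6196154 ] 6.7 0.006738543717079817
```

View pics/c8.png

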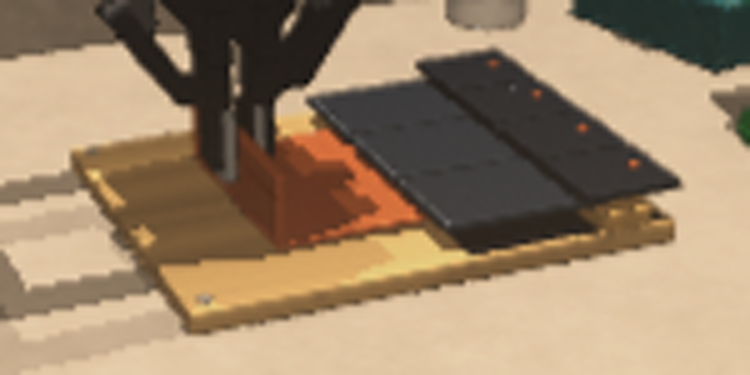

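The front edge is about 9 mm under the shingle, which has not been lifted. Another 20 mm to go.

Emit:
move_arm([
  {"x":0,"y":8,"z":0,"wx":0,"wy":0,"wz":0,"grip":0},
  {"x":0,"y":8,"z":0,"wx":0,"wy":0,"wz":0,"grip":0},
  {"x":0,"y":3,"z":0,"wx":0,"wy":0,"wz":0,"grip":0},
  {"x":0,"y":0,"z":0,"wx":0,"wy":0,"wz":0,"grip":0},
])

```text
time: 7.25
position: [0.55, 0.0874, 0.101]
ee_rot: [3.132, 0.006, 1.55]
force: [-0.1, -0.4, -1.8]
finger_gap: 0.0064
```

Emit:
move_arm([
  {"x":0,"y":0,"z":1.5,"wx":0,"wy":0,"wz":0,"grip":0},
  {"x":0,"y":0,"z":0,"wx":0,"wy":0,"wz":0,"grip":0},
])

```text
time: 7.5
position: [0.5497, 0.0874, 0.0993]
ee_rot: [3.133, 0.006, 1.55]
force: [0.5, 0.3, -0.3]
finger_gap: 0.0068
```

```bash
python3 - <<'E'
from workcell import env
from h import *
s=env.observe(); print(s["position"],s["ee_rot"],s["force"],s["ft_torque"],s["time"],s["finger_gap"])
d={}
for n in ["side","wrist"]:
    s=env.observe();c=env.capture(n); d[n]=(c,s);cv2.imwrite(f"pics/{n}9.png",c["image"][:,:,::-1])
pickle.dump(d,open("d9.pkl","wb"))
im=d["side"][0]["image"][170:245,210:360,::-1]; cv2.imwrite("pics/c9.png",cv2.resize(im,None,fx=5,fy=5,interpolation=cv2.INTER_CUBIC))
E
```

```text
[0.5497038  0.08737823 0.09929266] [3.13263356 0.00556139 1.55020265] [ 0.52708465  0.31364217 -0.28447253] [0.01608399 0.01219915 0.03874562] 7.5 0.006835456291394712
```

View pics/c9.png

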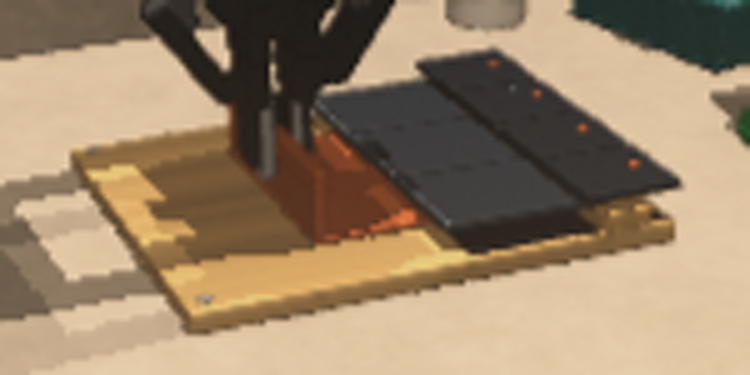

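View pics/wrist9.png

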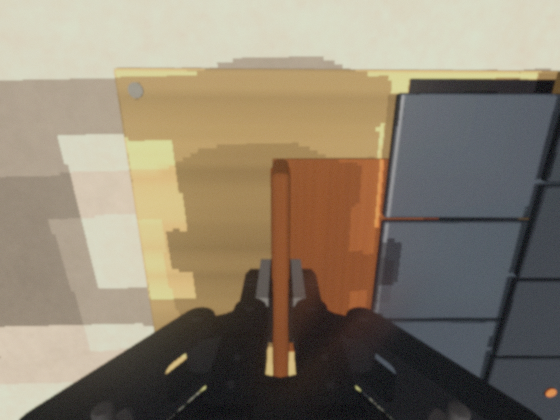

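```bash
python3 - <<'E'
from h import *
d=pickle.load(open("d9.pkl","rb")); c,s=d["wrist"]
p=lambda uv,z,t:print(t,np.round(onz(c,s,uv,z/1000)*1000,1))
p((393,97),21,"lap L bot");p((372.5,308),21,"lap edge pt");p((116,70),12,"deck L");p((300,69.5),12,"deck L")
p((340,158.5),15.5,"pan L side");p((383,158.5),15.5,"pan L side");p((281,160),50.5,"rib top L mid");p((281,375),50.5,"rib top R mid")
E
```

```text
lap L bot [602.5 174.2  21. ]
lap edge pt [601.9  60.8  21. ]
deck L [475.  188.8  12. ]
deck L [560.8 187.3  12. ]
pan L side [580.6 145.9  15.5]
pan L side [602.2 145.5  15.5]
rib top L mid [550.8 151.4  50.5]
rib top R mid [548.7  44.1  50.5]
```

Emit:
move_arm([
  {"x":0,"y":0,"z":1,"wx":0,"wy":0,"wz":0,"grip":0},
  {"x":0,"y":0,"z":1,"wx":0,"wy":0,"wz":0,"grip":0},
])

```text
time: 7.85
position: [0.5499, 0.0874, 0.0981]
ee_rot: [3.132, 0.006, 1.55]
force: [-7.6, -0.3, 21.1]
finger_gap: 0.0068
```

Contact is made at 21 N, about double what I want. I'll relax to about 10 N.

Emit:
move_arm([
  {"x":0,"y":0,"z":0,"wx":0,"wy":0,"wz":0,"grip":0},
  {"x":0,"y":0,"z":0,"wx":0,"wy":0,"wz":0,"grip":0},
])

```text
time: 8.1
position: [0.5499, 0.0874, 0.0983]
ee_rot: [3.131, 0.006, 1.55]
force: [-0.7, -0.1, -1.4]
finger_gap: 0.0065
```

Emit:
move_arm([
  {"x":0,"y":0,"z":0.7,"wx":0,"wy":0,"wz":0,"grip":0},
])

```text
time: 8.22
position: [0.55, 0.0874, 0.0981]
ee_rot: [3.131, 0.006, 1.55]
force: [-7.0, -1.1, 18.0]
finger_gap: 0.0067
```

```bash
python3 - <<'E'
from workcell import env
for i in range(8):
    s=env.observe(); print(s["position"],s["ee_rot"],s["force"].round(1),s["ft_torque"].round(2),s["time"]); c=env.capture("side")
E
```

```text
[0.54999365 0.08735354 0.0981496 ] [3.13120248 0.00565295 1.55022893] [-7.  -1.1 18. ] [-0.06  1.27  0.01] 8.225
[0.54996837 0.08738025 0.09818328] [3.1312341  0.00564344 1.5503136 ] [-3.8 -0.4  9.4] [-0.03  0.79  0.01] 8.275
[0.54999738 0.08739255 0.09823074] [3.13109428 0.00561572 1.55035354] [-5.4 -0.9  9.9] [-0.03  0.9   0.02] 8.325
[0.54998724 0.08735959 0.09819695] [3.13111423 0.00566673 1.55031541] [-4.5 -0.9 11.1] [-0.06  0.83  0.02] 8.375
[0.54998141 0.08736187 0.09821479] [3.13111475 0.0056724  1.55027589] [-5.  -0.7 10.4] [-0.    0.85 -0.01] 8.425
[0.54997108 0.08736775 0.09820398] [3.13111918 0.00561465 1.55026676] [-4.  -0.2 10.6] [-0.06  0.82  0.01] 8.475
[0.5499634  0.08737736 0.09818076] [3.13116954 0.00563671 1.55030571] [-4.8 -1.  10.2] [-0.02  0.85  0.01] 8.525
[0.54998291 0.08733688 0.09821059] [3.13112125 0.00566028 1.55026949] [-5.  -1.5 10.8] [-0.02  0.8   0.01] 8.575
```

Steady at about 10.5 N down. Final look before handing in.

```bash
python3 - <<'E'
from workcell import env
from h import *
d={}
for n in ["side","wrist","scene"]:
    s=env.observe();c=env.capture(n); d[n]=(c,s);cv2.imwrite(f"pics/{n}10.png",c["image"][:,:,::-1])
pickle.dump(d,open("d10.pkl","wb"))
im=d["side"][0]["image"][170:245,210:360,::-1]; cv2.imwrite("pics/c10.png",cv2.resize(im,None,fx=5,fy=5,interpolation=cv2.INTER_CUBIC))
a=pickle.load(open("d0.pkl","rb"))
for n,b in [("scene",(140,240,240,300)),("scene",(400,140,440,190)),("side",(300,180,345,218))]:
    x0,y0,x1,y1=b; print(n,b,np.abs(a[n][0]["image"][y0:y1,x0:x1].astype(int)-d[n][0]["image"][y0:y1,x0:x1]).mean())
s=env.observe();print(s["force"],s["finger_gap"],s["time"])
E
```

```text
scene (140, 240, 240, 300) 9.597611111111112
scene (400, 140, 440, 190) 10.7565
side (300, 180, 345, 218) 2.5923976608187136
[-4.69682327 -1.183195    9.8883251 ] 0.00693929545222895 8.775
```

View pics/c10.png

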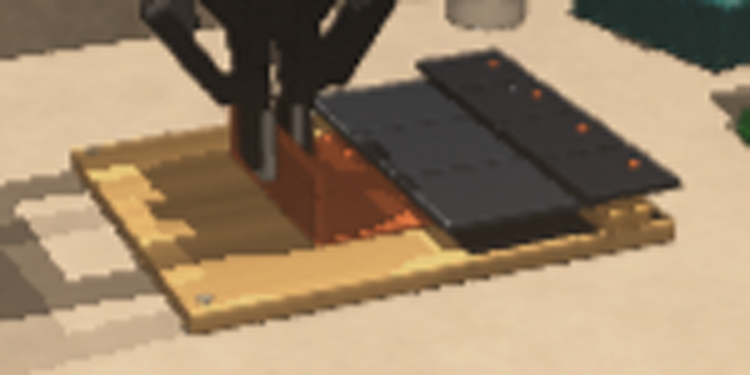

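View pics/scene10.png

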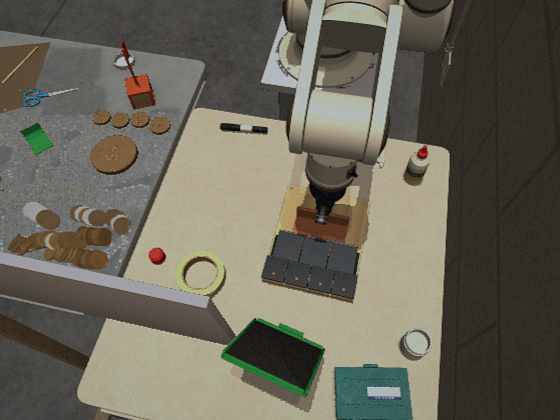

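The shingle lies in place with its free edge unchanged in the side view, and the pan is tucked under it. Bottle (418,163), cap (157,255) and tape (200,272) are where they started.

```bash
python3 - <<'E'
from workcell import env
print(env.hand_in()); s=env.observe(); print(s["force"],s["position"],s["time"])
E
```

```text
the job is handed in; nothing more can be done
None
the job is handed in; nothing more can be done
```

I gripped the flashing by its standing seam, carried it level to the panel and slid its front edge under the shingle. I handed the job in at about 8.8 s, still gripping it and pressing it onto the plywood. The hand-in gives no verdict.

- **Fit:** by the last camera measurement, the front edge is about 31 mm under the shingle. It is within about 2 mm of centred and square within about 0.01 rad.
- **Press:** about 10 N down, steady. A small sideways reaction of about 5 N remained. My first press briefly reached 21 N before I eased it off.
- **Level:** the tool sits about 0.004 rad off its angle at the grasp, so the front edge may be about 0.3 mm off the deck.
- **Shingle:** the side views showed no lift; I had no direct reading of its angle.
- **Glue bottle, masking tape and red cap:** they sit at the same picture positions as at the start. A raw picture comparison around them showed some difference, which I put down to changed light and shadow from the arm but did not check further.

The only hiccup was my first move call, which was refused for its format and moved nothing.

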